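# Open a gas cartridge whose cap may be left- or right-handed

## Task

Slide the carriage with the gas cartridge along its rails until its pointer stands between the pair of black lines, then take the cartridge's round ribbed cap off there. Nobody knows whether this cap opens clockwise or counter-clockwise: try turning it gently both ways, and when it comes free lift it straight off the neck. Finish while still holding the cap in the gripper, upright, about 8 cm above where it sat, with the carriage still between the lines and the vial, tin and timer around the station left standing where they are.

Things in the scene. Friction and masses are not known exactly. Their poses are not given: they have to be found in the camera images.
- cap_center (a point): Centre of the round ribbed dark steel cap, 48 mm in diameter and 54 mm high (this point is half-way up, on its axis). A loose part of about 300 g, smooth and a little slippery that covers the cartridge's neck; it can be gripped from above round its sides anywhere in its height. z is its axis, upward; rotation about z tells how far it is turned. Seated, this point is 27 mm above neck.
- cap: The same cap, origin at the centre of its lower rim. Quarter-turn screw cap: one way it stops hard after 5 to 40 degrees (more if pushed harder); the other way it turns freely to a stop past 100 and lifts off from 65 degrees on (70 to 95 is good). Which way that is (seen from above) differs each time and is invisible. Turning does not raise it; locked, it lifts 1.5 mm at most; 38 mm of lift clears the neck.
- neck (a point): Point on the cartridge's axis on its flat shoulder, where the lower rim of the cap sits; about 115 mm above the worktop. The cartridge is a grey cylinder 66 mm in diameter, fixed to the carriage, so it cannot turn or be lifted.
- carriage (a joint): Travel of the carriage along the rails in m: 0 at the parked end, 0.11 exactly at the working place, 0.15 at the far stop. It slides along the station's +y direction with about 3 N of friction and stays where it is left; it can be moved by dragging the cap sideways in the gripper or by pushing the cartridge.
- pointer (a point): Tip of the small steel pointer on the carriage's side that faces the robot, 50 mm from the cartridge's axis, 24 mm above the worktop. Axes as the station's.
- work_mark (a point): Middle between the pair of short black lines (20 mm apart) on the front edge strip of the base plate, 12 mm above the worktop: where the pointer has to stand, as seen along the rails. Its y axis runs along the rails in the carriage's positive travel, its x axis away from the robot.
- station: Aluminium base plate 120 x 300 x 12 mm with two rails, fixed to the worktop; origin at the middle of its underside. Its y axis runs along the rails, its x axis away from the robot.
- vial_center (a point): Centre of a loose capped clear glass vial, 27 mm in diameter, 98 mm high, standing behind the station; not to be disturbed.
- tin_center (a point): Centre of a loose round white tin, 64 mm in diameter, 30 mm high, behind the station; not to be disturbed.
- timer_center (a point): Centre of a loose grey square timer, 62 x 62 x 18 mm, in front of the station; not to be disturbed.
Not all that is in view belongs to the job. Leave any blue or orange look-alike of the cap alone.

How it is judged:
By the outcome, as a careful person would: the job done as asked, in the order asked, and still so for the second after the job is handed in, while the arm keeps its last pose, push and grip.
It also fails if it takes over 54 s, if anything falls off the work surface, if the arm or the gripper's body presses on something with over 40 N, if the wrist force passes 120 N, or if a joint passes its speed limit or range.

## Robot

A 6-joint arm with a two-finger parallel gripper is mounted at the origin on a cart in front of the work surface, level with it; the furniture and walls round the work are solid. World frame = base frame: x ahead of the robot, y to its left, z up, the work surface at z = 0. Lengths are in m, angles in degrees, forces in N, time in s.
With the tool pointing down it reaches from about 0.375 to 0.9 m from the base axis. Payload 3.1 kg.
Tool frame: the origin (TCP) lies on the centre line of the jaws, within the pads' length; the fingertips stand 25 mm ahead of it and the grasp point (between the pads) lies 6 mm ahead of it; z points along the fingers, y is the line along which they close (so a half turn about z gives the same grasp; the last joint's range is limited). The gripper opens to 87 mm and grips with 3 to 60 N. Pads are 19 mm wide; open, the fingers measure 117 mm over their backs; the gripper's body (75 mm by 190 mm) begins 51 mm behind the grasp point.
Start: joints at [-83.967, 30.224, 82.088, -0, 67.689, -10.227], TCP at [0.175, -0.6, 0.213] pointing down, gripper open.
Joint ranges: [-176.69, 176.69], [-43.24, 126.21], [12.49, 139.97], [-82, 262], [0, 151.66], [-163.58, 163.58]. Speed limits (degrees/s): [159.86, 159.86, 180, 180, 180, 180].

## Interface

Orientations are given as a 3x3 rotation matrix whose columns are the frame's x, y, z axes.
In Python, from rig import * gives the robot as it stands.
- The arm moves only by the tool step_arm, never from a script. Its argument "steps" is a list of rows, each a list of 7 numbers: the shift along the tool's x, y, z normalised to -1 to 1, where 1 is 0.3 m, then the turn, a rotation vector about the tool's x, y, z normalised to -1 to 1, where 1 is 45 degrees, then the gripper's target within -1 to 1 (shut at 1, half-way at 0, fully open at -1). A call has 1 to 8 rows; each row is the pose to reach, as a shift and turn from the pose commanded when the call began, along the tool's axes at that moment; what a row does not reach only later rows make up. A row lasts 1/12 s, in which the tool goes at most 41.7 mm and 7.16 degrees, less where a joint would pass 70% of its speed; a pose out of reach is approached as far as the arm can. A call with a number of a shift or a turn outside -1 to 1 is refused whole. A call with a gripper value outside its range is refused whole. The fingers move at their own pace and stop on an object; the grip force is fixed at half the most. Time passes only in rows, so rows that repeat a pose let the fingers close. It gives the time, the measured TCP pose, the force, the opening and the grip force at its end, in the units of the state.
- read_state(): the state, without advancing time (a new reading comes with each control period).
- capture(name): name is "scene" or "top"; returns a dict with "image" (384x512x3 uint8, red, green, blue), "vertical_fov" (degrees; the focal length in pixels is half the picture's height over the tangent of half this angle, whatever the lens; pixels are square), "cx", "cy" (the principal point, pixels), "world_from_camera" (4x4, takes a point from camera to world coordinates). Camera axes: x right, y down, z forward; pixel columns grow to the right and rows downward; lengths in m; the calibration is good to about 2 mm. A picture is of the moment at which its call begins. There is no depth.
- hand_in(): hands the job in; it is judged then, once.
The state is a dict: "time_s": time; "joint_positions": joint angles; "qvel": joint speeds; "tau": joint torques, N m; "position": TCP position; "tcp_rot": TCP orientation; "force": force on the tool from outside, world axes, zero at the start; "moment": the same for the moment, N m; "opening": opening from 0.0 (shut) to 1.0 (fully open); "grasp_force": force on a finger pad.
Only numpy, scipy, OpenCV 4.12 (cv2) and the standard library are available. Lean on these libraries where they do the work, as an engineer would, in place of code of your own. Each camera call takes 0.05 s, during which the arm holds its last target. There are 200 camera calls.

## Working session

There is one attempt and no reset: what is moved stays moved. The work goes in short steps, Python scripts to look and compute and a tool call to move; the robot and the scene stay as the last step left them, time stands still between calls to the robot, and variables do not carry over. Pictures are saved under pics/ and viewed, at most 10 in all, crops included, and the job is handed in when it is done.

Besides the shell and the picture viewer there is one more tool, called after "Request:" by a JSON object that holds its "api" and its "payload". step_arm: Moves the arm, as the interface text tells. Scaled input: -1 to 1 covers 0.3 m each way for a shift and 45 degrees each way for a turn. Its arguments: {"type":"object","properties":{"steps":{"type":"array"}},"required":["steps"]}

```bash
mkdir -p pics; ls; python3 - <<'E'
from rig import *
import cv2,numpy as np
for n in("scene","top"):
    c=capture(n); cv2.imwrite(f"pics/{n}0.png",cv2.resize(c["image"][:,:,::-1],(768,576),interpolation=cv2.INTER_CUBIC)); cv2.imwrite(f"pics/raw_{n}0.png",c["image"][:,:,::-1])
    print(n,c["vertical_fov"],c["cx"],c["cy"],np.round(c["world_from_camera"],4).tolist())
s=read_state();print(s["time_s"],s["position"],np.round(s["tcp_rot"],3).tolist(),s["opening"],s["force"])
E
```

```text
pics
scene 52.69449280429322 256.0859812053646 183.29824671526063 [[0.9073, -0.1845, 0.3778, 0.2433], [-0.42, -0.3542, 0.8356, -0.7098], [-0.0203, -0.9168, -0.3988, 0.4468], [0.0, 0.0, 0.0, 1.0]]
top 45.6521955870806 250.57678842597312 192.46816712252303 [[-0.0085, -0.9988, 0.0474, 0.5087], [-0.9993, 0.0068, -0.0362, 0.0288], [0.0359, -0.0476, -0.9982, 0.9584], [0.0, 0.0, 0.0, 1.0]]
0.1 [ 0.17495563 -0.59930897  0.2124779 ] [[0.96, 0.28, -0.0], [0.28, -0.96, 0.002], [0.0, -0.002, -1.0]] 1.0052195469372602 [-0.81780627  0.38516994 -0.28674127]
```

View pics/scene0.png

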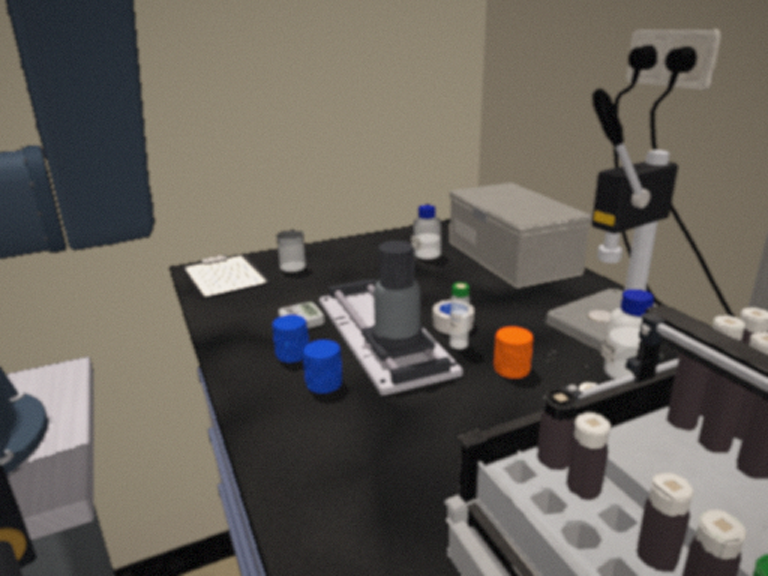

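View pics/top0.png

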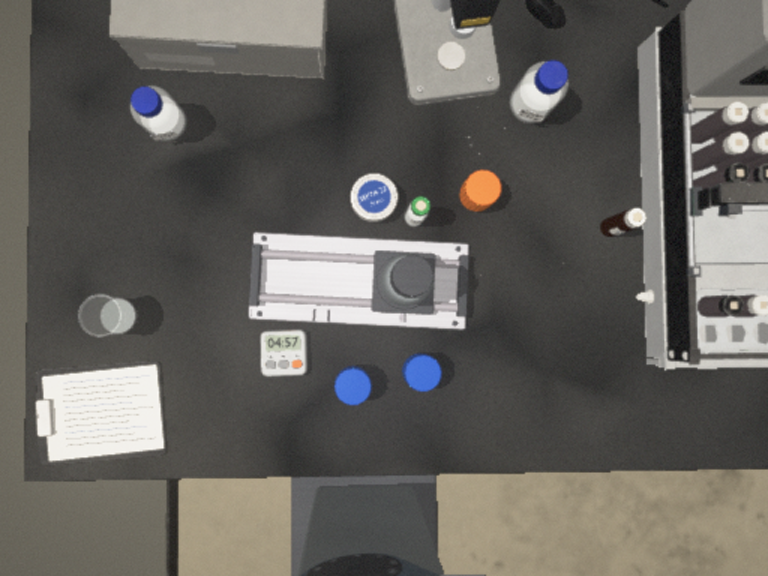

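The only dark steel cap is on the cartridge: top view (410,276), scene (396,262). The blue ones at (353,386) and (423,373) and the orange one at (481,190) are look-alikes standing on the table. The marks are near (321,316) and the pointer near (403,318). I'll enlarge this area to confirm.

```bash
cat > h.py <<'E'
from rig import *
import cv2,numpy as np
def ray(c,u,v):
    f=c["image"].shape[0]/2/np.tan(np.radians(c["vertical_fov"]/2)); T=np.array(c["world_from_camera"])
    return T[:3,3],T[:3,:3]@np.array([(u-c["cx"])/f,(v-c["cy"])/f,1])
def at(c,u,v,z):
    o,d=ray(c,u,v); return o+d*(z-o[2])/d[2]
def proj(c,p):
    f=c["image"].shape[0]/2/np.tan(np.radians(c["vertical_fov"]/2)); q=np.linalg.inv(c["world_from_camera"])@np.r_[p,1]
    return np.array([c["cx"]+f*q[0]/q[2],c["cy"]+f*q[1]/q[2]])
def crop(c,u0,v0,w,h,k,name):
    cv2.imwrite("pics/"+name,cv2.resize(c["image"][v0:v0+h,u0:u0+w,::-1],None,fx=k,fy=k,interpolation=cv2.INTER_CUBIC))
E
python3 - <<'E'
from h import *
c=capture("top"); crop(c,160,150,160,115,5,"crop1.png")
E
```

```text
(no output)
```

View pics/crop1.png

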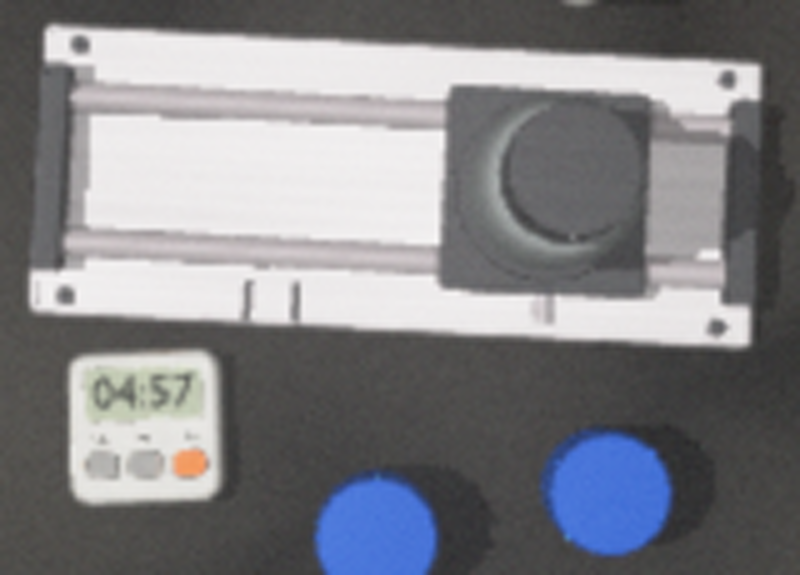

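```bash
python3 - <<'E'
from h import *
c=capture("top"); k=lambda x,y:(160+(x+.5)/5-.5,150+(y+.5)/5-.5)
P=lambda x,y,z:at(c,*k(x,y),z)
cor=[P(47,27,.012),P(762,64,.012),P(750,347,.012),P(30,311,.012)]
print("corners",np.round(cor,4).tolist(),[round(float(np.linalg.norm(cor[i]-cor[i-1])),4) for i in range(4)])
d=(cor[0]-cor[1])+(cor[3]-cor[2]); y=d/np.linalg.norm(d); print("yaxis",y, "yaw",np.degrees(np.arctan2(-y[0],y[1])))
cap=P(572,172,.169); r=np.linalg.norm(P(640,172,.169)-P(504,172,.169));mk=(P(248,300,.012)+P(296,301,.012))/2;pt=P(543,320,.024)
print("cap",cap,"dia",r,"mark",mk,"ptr",pt,"gap",np.linalg.norm(P(248,300,.012)-P(296,301,.012)))
print("ptr->mark along y",(mk-pt)@y,"cap->mark",(mk-cap)@y,"cap-ptr",(cap-pt)@y, "center",np.mean(cor,0))
x=np.array([y[1],-y[0],0]);print("cap-ptr x",(cap-pt)@x)
s=capture("scene"); print("cap top in scene",proj(s,cap)*1.5, "mark",proj(s,mk)*1.5)
for n,x_,y_,z in (("timer",145,427,.018),("blue1",377,540,.05),("blue2",608,493,.05)): print(n,P(x_,y_,z))
print("vial",at(c,420/1.5,205/1.5,.098),"tin",at(c,374/1.5,197/1.5,.03))
E
```

```text
corners [[0.6325, 0.163, 0.012], [0.6158, -0.1349, 0.012], [0.4974, -0.1281, 0.012], [0.5149, 0.1699, 0.012]] [0.1178, 0.2983, 0.1185, 0.2986]
yaxis [0.05725698 0.99835947 0.        ] yaw -3.282378388810248
cap [ 0.5605763  -0.04076471  0.169     ] dia 0.047401770946869544 mark [0.51839364 0.07041643 0.012     ] ptr [ 0.50937627 -0.04094913  0.024     ] gap 0.019821126351097996
ptr->mark along y 0.11169916672009154 cap->mark 0.10858349576816394 cap-ptr 0.0031156709519276015 center [0.56513578 0.01747533 0.012     ]
cap-ptr x 0.05110546948412912
cap top in scene [393.34250808 244.91918755] mark [340.78729289 319.73162897]
timer [0.46702188 0.1222525  0.018     ]
blue1 [0.42293263 0.02772576 0.05      ]
blue2 [ 0.44042437 -0.06419593  0.05      ]
vial [ 0.65552822 -0.05946724  0.098     ] tin [ 0.67830444 -0.00345791  0.03      ]
```

Request:
{"api": "step_arm", "payload": {"steps": [[0.89,-0.85,-0.32,0,0,-1,-1],[0.89,-0.85,-0.32,0,0,-1,-1],[0.89,-0.85,-0.32,0,0,-1,-1],[0.89,-0.85,-0.32,0,0,-1,-1],[0.89,-0.85,-0.32,0,0,-1,-1],[0.89,-0.85,-0.32,0,0,-1,-1],[0.89,-0.85,-0.32,0,0,-1,-1],[0.89,-0.85,-0.32,0,0,-1,-1]]}}

```text
time_s: 0.92
position: [0.3371, -0.3188, 0.2978]
tcp_rot: [[0.48, 0.877, 0.0], [0.877, -0.48, -0.0], [0.0, 0.0, -1.0]]
force: [1.1, -0.0, 0.8]
opening: 0.997
grasp_force: 0.0
```

```bash
cat >> h.py <<'E'
def st():
    s=read_state(); R=np.array(s["tcp_rot"]); print("t",round(s["time_s"],2),"p",np.round(s["position"],4),"yaw",round(float(np.degrees(np.arctan2(R[1,0],R[0,0]))),2),"z",np.round(R[:,2],4),"q",np.round(s["joint_positions"],1),"F",np.round(s["force"],1),"M",np.round(s["moment"],2),"open",round(s["opening"],3),"grip",round(float(np.max(s["grasp_force"])),1)); return s
def goto(x,y,z,yaw):
    s=st(); R=np.array(s["tcp_rot"]); d=R.T@(np.array([x,y,z])-s["position"])
    T=np.array([[np.cos(a:=np.radians(yaw)),np.sin(a),0],[np.sin(a),-np.cos(a),0],[0,0,-1]])
    print("shift",np.round(d/.3,4),"turn",np.round(np.degrees(cv2.Rodrigues(R.T@T)[0].ravel())/45,4))
E
python3 -c "
from h import *
goto(.5605,-.041,.26,86.7)"
```

```text
t 0.92 p [ 0.3371 -0.3188  0.2978] yaw 61.31 z [ 2.e-04 -0.e+00 -1.e+00] q [-57.3  11.7  97.7   0.   70.6 -28.6] F [ 1.1 -0.   0.8] M [-0.01 -0.12 -0.  ] open 0.997 grip 0.0
shift [1.1699 0.2086 0.126 ] turn [ 3.000e-04 -1.000e-04 -5.643e-01]
```

Request:
{"api": "step_arm", "payload": {"steps": [[1,0.18,0.1,0,0,-0.56,-1],[1,0.18,0.1,0,0,-0.56,-1],[1,0.18,0.1,0,0,-0.56,-1],[1,0.18,0.1,0,0,-0.56,-1],[1,0.18,0.1,0,0,-0.56,-1],[1,0.18,0.1,0,0,-0.56,-1],[1,0.18,0.1,0,0,-0.56,-1],[1,0.18,0.1,0,0,-0.56,-1]]}}

```text
time_s: 1.58
position: [0.5306, -0.0793, 0.2667]
tcp_rot: [[0.058, 0.998, 0.001], [0.998, -0.058, 0.002], [0.002, 0.001, -1.0]]
force: [-0.1, -1.0, -0.0]
opening: 0.997
grasp_force: 0.0
```

```bash
python3 -c "
from h import *
goto(.5605,-.041,.22,86.7)"
```

```text
t 1.58 p [ 0.5306 -0.0793  0.2667] yaw 86.68 z [ 0.0014  0.002  -1.    ] q [-20.5  19.8  91.1   0.1  69.1 -17.3] F [-0.1 -1.  -0. ] M [-0.05 -0.1   0.02] open 0.997 grip 0.0
shift [0.133  0.0919 0.1562] turn [ 0.0016 -0.0027 -0.0005]
```

Request:
{"api": "step_arm", "payload": {"steps": [[0.12,0.09,0.15,0,0,0,-1],[0.12,0.09,0.15,0,0,0,-1],[0.12,0.09,0.15,0,0,0,-1],[0.12,0.09,0.15,0,0,0,-1],[0.12,0.09,0.15,0,0,0,-1],[0.12,0.09,0.15,0,0,0,-1]]}}

```text
time_s: 2.08
position: [0.5575, -0.0505, 0.2234]
tcp_rot: [[0.063, 0.998, 0.002], [0.998, -0.063, -0.001], [-0.001, 0.002, -1.0]]
force: [0.1, 0.1, -0.4]
opening: 1.0
grasp_force: 0.0
```

```bash
python3 - <<'E'
from h import *
goto(.5605,-.041,.153,86.7)
s=capture("scene"); crop(s,190,120,150,110,5,"s1.png")
E
```

```text
t 2.08 p [ 0.5575 -0.0505  0.2234] yaw 86.4 z [ 1.7e-03 -9.0e-04 -1.0e+00] q [-16.6  24.5  91.   -0.   64.4 -13. ] F [ 0.1  0.1 -0.4] M [-0.04 -0.09  0.04] open 1.0 grip 0.0
shift [0.0323 0.0074 0.2346] turn [ 0.0022  0.001  -0.0067]
```

View pics/s1.png

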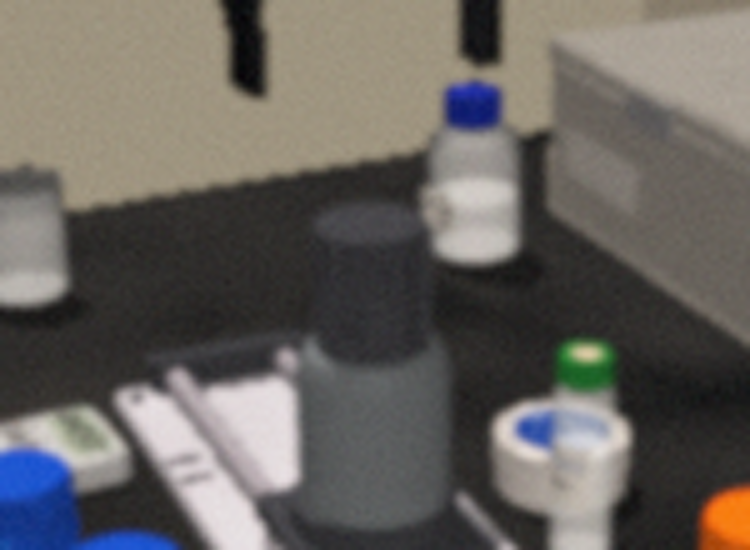

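```bash
python3 - <<'E'
from h import *
s=capture("scene"); print(at(s,263.6,164.6,.169), at(s,263.6,164.6,.171), proj(s,[.5575,-.0505,.1984])) 
E
```

```text
[ 0.55974155 -0.04889348  0.169     ] [ 0.55746354 -0.05365184  0.171     ] [262.74923513 151.16296088]
```

Request:
{"api": "step_arm", "payload": {"steps": [[0.025,0.007,0.1,0,0,0,-1],[0.025,0.007,0.23,0,0,0,-1],[0.025,0.007,0.23,0,0,0,-1],[0.025,0.007,0.23,0,0,0,-1],[0.025,0.007,0.23,0,0,0,-1],[0.025,0.007,0.23,0,0,0,-1]]}}

```text
time_s: 2.68
position: [0.5616, -0.0429, 0.1556]
tcp_rot: [[0.062, 0.998, 0.004], [0.998, -0.062, -0.001], [-0.001, 0.004, -1.0]]
force: [0.0, -0.4, -0.4]
opening: 1.006
grasp_force: 0.0
```

```bash
python3 -c "
from h import *
goto(.5605,-.041,.153,86.7)"
```

```text
t 2.68 p [ 0.5616 -0.0429  0.1556] yaw 86.43 z [ 0.0044 -0.0012 -1.    ] q [-15.7  29.7  94.6   0.   55.5 -12.2] F [ 0.  -0.4 -0.4] M [-0.06 -0.08  0.03] open 1.006 grip 0.0
shift [ 0.006  -0.0039  0.0087] turn [ 0.0057  0.0012 -0.006 ]
```

Request:
{"api": "step_arm", "payload": {"steps": [[0,0,0,0,0,0,1],[0,0,0,0,0,0,1],[0,0,0,0,0,0,1],[0,0,0,0,0,0,1],[0,0,0,0,0,0,1],[0,0,0,0,0,0,1],[0,0,0,0,0,0,1],[0,0,0,0,0,0,1]]}}

```text
time_s: 3.35
position: [0.5611, -0.0422, 0.1535]
tcp_rot: [[0.062, 0.998, 0.003], [0.998, -0.062, -0.0], [-0.0, 0.003, -1.0]]
force: [1.5, -1.6, -0.7]
opening: 0.528
grasp_force: 30.0
```

```bash
python3 -c "
from h import *
goto(.5605,-.041,.153,86.7)"
```

```text
t 3.35 p [ 0.5611 -0.0422  0.1535] yaw 86.45 z [ 2.6e-03 -4.0e-04 -1.0e+00] q [-15.7  29.9  94.7   0.   55.3 -12.2] F [ 1.5 -1.6 -0.7] M [ 0.05 -0.49 -0.01] open 0.528 grip 30.0
shift [ 0.004  -0.0024  0.0015] turn [ 0.0033  0.0003 -0.0055]
```

Request:
{"api": "step_arm", "payload": {"steps": [[0.03,0,0,0,0,0,1],[0.08,0,0,0,0,0,1],[0.13,-0.001,0,0,0,0,1],[0.18,-0.001,0,0,0,0,1],[0.23,-0.001,0,0,0,0,1],[0.28,-0.0015,0,0,0,0,1],[0.33,-0.0015,0,0,0,0,1],[0.36,-0.0015,0,0,0,0,1]]}}

```text
time_s: 4.02
position: [0.5675, 0.0664, 0.1535]
tcp_rot: [[0.061, 0.998, 0.003], [0.998, -0.061, -0.001], [-0.001, 0.003, -1.0]]
force: [3.5, -2.9, 1.2]
opening: 0.532
grasp_force: 30.0
```

Request:
{"api": "step_arm", "payload": {"steps": [[0,0,0,0,0,0,1],[0,0,0,0,0,0,1],[0,0,0,0,0,0,1],[0,0,0,0,0,0,1]]}}

```text
time_s: 4.35
position: [0.5673, 0.0658, 0.1536]
tcp_rot: [[0.063, 0.998, 0.003], [0.998, -0.063, 0.001], [0.001, 0.003, -1.0]]
force: [5.3, 1.8, -0.2]
opening: 0.536
grasp_force: 30.0
```

```bash
python3 - <<'E'
from h import *
st()
c=capture("top"); crop(c,160,180,110,50,7,"crop2.png")
s=capture("scene"); crop(s,190,170,110,80,7,"s2.png")
E
```

```text
t 4.35 p [0.5673 0.0658 0.1536] yaw 86.41 z [ 2.7e-03  9.0e-04 -1.0e+00] q [-4.6 30.4 93.4  0.1 56.  -1.1] F [ 5.3  1.8 -0.2] M [ 0.43 -0.92 -0.  ] open 0.536 grip 30.0
```

View pics/crop2.png

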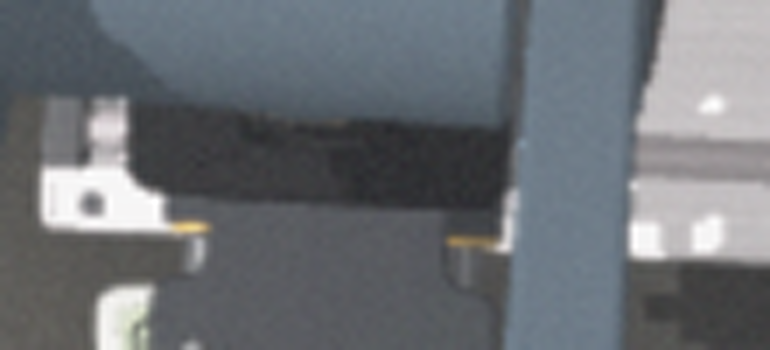

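View pics/s2.png

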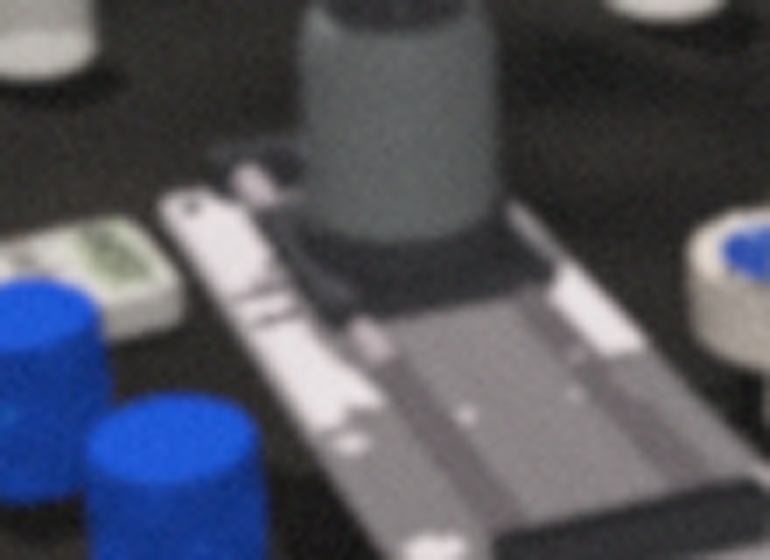

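```bash
python3 - <<'E'
from h import *
s=capture("scene")
im=s["image"][200:224,214:244,::-1].astype(float)
for _ in range(7): im+=capture("scene")["image"][200:224,214:244,::-1]
im=cv2.resize(im/8,None,fx=24,fy=24,interpolation=cv2.INTER_CUBIC); im=np.clip((im-20)*1.25,0,255)
cv2.imwrite("pics/s3.png",im)
y=np.array([.0573,.9984,0]);x=np.array([.9984,-.0573,0]);mk=np.array([.5184,.0704,.012])
for n,p in (("mark",mk),("l-",mk-.01*y),("l+",mk+.01*y),("ptr ideal",mk-.0*x+[-.002,0,.012]),("ptr-5",mk-.005*y+[-.002,0,.012])): print(n,(proj(s,p)-[214,200]+.5)*24)
E
```

```text
mark [328.7150757  327.76131135]
l- [359.38672687 371.22252483]
l+ [298.60326739 285.09338579]
ptr ideal [303.82181271 224.96080239]
ptr-5 [319.06281823 246.2427514 ][ WARN:0@6.934] global loadsave.cpp:1063 imwrite_ Unsupported depth image for selected encoder is fallbacked to CV_8U.
```

View pics/s3.png

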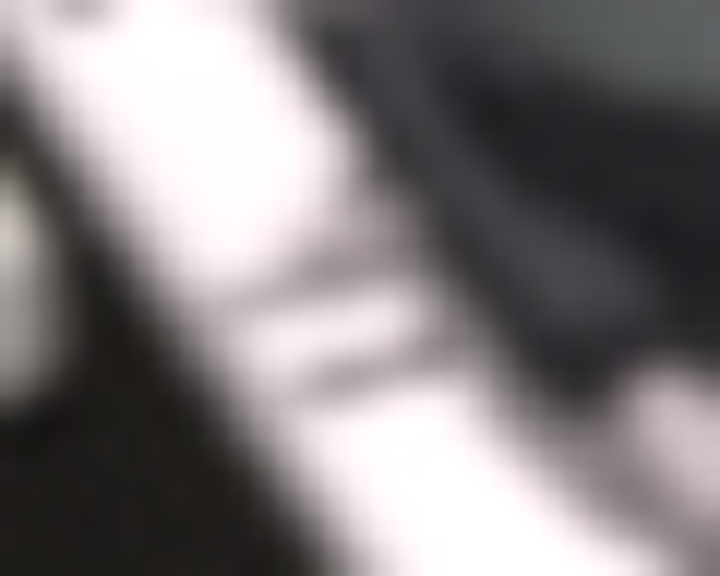

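```bash
python3 - <<'E'
from h import *
a=cv2.imread("pics/raw_scene0.png").mean(2); b=np.mean([capture("scene")["image"].mean(2) for _ in range(8)],0)
print("cols 224-232, rows 203-217: before | now")
for r in range(203,218): print(r,np.round(a[r,224:233]).astype(int),np.round(b[r,224:233]).astype(int))
s=capture("scene")
y=np.array([.0573,.9984,0]);x=np.array([.9984,-.0573,0]);mk=np.array([.5184,.0704,.012])
for dx in (-.002,.004,.01): print(dx,[np.round(proj(s,mk+dx*x+dy*y+[0,0,.012])+[.45,-.1],1).tolist() for dy in (-.006,-.003,0,.003)])
E
```

```text
cols 224-232, rows 203-217: before | now
203 [209 203 180 152 133 137 155 164 173] [224 212 176 117  75  70  74  68  59]
204 [210 211 202 182 154 128 145 155 170] [224 220 199 156 104  73  71  72  62]
205 [214 211 210 199 171 137 130 145 158] [225 223 216 190 138  86  67  70  67]
206 [208 209 209 207 186 154 131 133 151] [224 224 221 202 156  98  68  67  69]
207 [212 212 210 209 202 179 154 135 138] [225 224 218 195 153 109  82  72  70]
208 [211 211 207 210 208 201 181 151 134] [225 221 210 186 154 129 109  85  70]
209 [209 209 207 205 205 203 200 178 145] [223 214 193 172 155 141 122  93  70]
210 [206 199 190 187 183 190 196 194 170] [215 199 172 151 144 138 126 102  77]
211 [180 171 158 154 154 168 189 200 178] [193 177 156 143 144 148 143 124  96]
212 [154 158 159 157 169 185 196 204 186] [170 169 170 174 180 188 183 156 120]
213 [171 185 189 193 196 199 202 201 197] [187 201 206 207 209 208 195 164 131]
214 [181 199 197 191 186 181 179 179 189] [194 211 212 202 196 189 173 147 130]
215 [162 182 177 164 156 156 161 169 188] [177 193 188 169 158 161 162 161 159]
216 [143 160 167 160 160 179 189 196 204] [153 174 176 170 173 187 202 207 203]
217 [119 153 172 189 198 202 210 212 211] [131 164 187 201 210 218 223 225 221]
-0.002 [[227.4, 209.8], [227.0, 209.3], [226.6, 208.8], [226.2, 208.2]]
0.004 [[229.8, 209.3], [229.4, 208.8], [229.0, 208.3], [228.6, 207.8]]
0.01 [[232.2, 208.9], [231.8, 208.3], [231.4, 207.8], [231.0, 207.3]]
```

Request:
{"api": "step_arm", "payload": {"steps": [[0.005,0.002,0,0,0,0,1],[0.01,0.002,0,0,0,0,1],[0.01,0.002,0,0,0,0,1],[0.01,0.002,0,0,0,0,1]]}}

```text
time_s: 5.63
position: [0.5675, 0.0675, 0.1535]
tcp_rot: [[0.062, 0.998, 0.001], [0.998, -0.062, -0.002], [-0.002, 0.001, -1.0]]
force: [4.1, -2.9, 1.9]
opening: 0.531
grasp_force: 30.0
```

```bash
python3 -c "
from h import *
st()"
```

```text
t 5.63 p [0.5675 0.0675 0.1535] yaw 86.46 z [ 0.0012 -0.0017 -1.    ] q [-4.4 30.5 93.3 -0.1 56.1 -0.8] F [ 4.1 -2.9  1.9] M [-0.6  -0.85 -0.02] open 0.531 grip 30.0
```

Request:
{"api": "step_arm", "payload": {"steps": [[0,0,0,0,0,0.04,1],[0,0,0,0,0,0.08,1],[0,0,0,0,0,0.12,1],[0,0,0,0,0,0.16,1],[0,0,0,0,0,0.16,1],[0,0,0,0,0,0.16,1]]}}

```text
time_s: 6.13
position: [0.5678, 0.0678, 0.1535]
tcp_rot: [[0.186, 0.982, 0.002], [0.982, -0.186, -0.001], [-0.001, 0.002, -1.0]]
force: [4.7, -3.1, 0.6]
opening: 0.532
grasp_force: 30.0
```

```bash
python3 -c "
from h import *
st()"
```

```text
t 6.13 p [0.5678 0.0678 0.1535] yaw 79.25 z [ 0.0018 -0.0013 -1.    ] q [-4.3 30.5 93.3 -0.1 56.1  6.4] F [ 4.7 -3.1  0.6] M [-0.67 -0.89  0.01] open 0.532 grip 30.0
```

Request:
{"api": "step_arm", "payload": {"steps": [[0,0,0,0,0,0.06,1],[0,0,0,0,0,0.12,1],[0,0,0,0,0,0.18,1],[0,0,0,0,0,0.24,1],[0,0,0,0,0,0.3,1],[0,0,0,0,0,0.3,1]]}}

```text
time_s: 6.63
position: [0.5681, 0.0678, 0.1535]
tcp_rot: [[0.412, 0.911, 0.002], [0.911, -0.412, -0.001], [-0.0, 0.003, -1.0]]
force: [4.6, -3.1, -0.2]
opening: 0.531
grasp_force: 30.0
```

```bash
python3 -c "
from h import *
st()"
```

```text
t 6.63 p [0.5681 0.0678 0.1535] yaw 65.67 z [ 0.0025 -0.0014 -1.    ] q [-4.3 30.5 93.3 -0.1 56.1 20. ] F [ 4.6 -3.1 -0.2] M [-0.6  -0.92 -0.03] open 0.531 grip 30.0
```

Request:
{"api": "step_arm", "payload": {"steps": [[0,0,0,0,0,0.06,1],[0,0,0,0,0,0.12,1],[0,0,0,0,0,0.18,1],[0,0,0,0,0,0.24,1],[0,0,0,0,0,0.24,1]]}}

```text
time_s: 7.05
position: [0.5683, 0.0678, 0.1535]
tcp_rot: [[0.575, 0.818, 0.003], [0.818, -0.575, -0.001], [0.0, 0.003, -1.0]]
force: [4.4, -3.4, -0.6]
opening: 0.532
grasp_force: 30.0
```

```bash
python3 -c "
from h import *
st()"
```

```text
t 7.05 p [0.5683 0.0678 0.1535] yaw 54.87 z [ 0.0028 -0.0014 -1.    ] q [-4.3 30.5 93.3 -0.1 56.  30.8] F [ 4.4 -3.4 -0.6] M [-0.68 -0.99 -0.01] open 0.532 grip 30.0
```

Request:
{"api": "step_arm", "payload": {"steps": [[0,0,0,0,0,0.06,1],[0,0,0,0,0,0.12,1],[0,0,0,0,0,0.18,1],[0,0,0,0,0,0.24,1],[0,0,0,0,0,0.24,1]]}}

```text
time_s: 7.47
position: [0.5683, 0.0678, 0.1535]
tcp_rot: [[0.719, 0.695, 0.003], [0.695, -0.719, -0.001], [0.001, 0.003, -1.0]]
force: [5.1, -2.7, 0.7]
opening: 0.531
grasp_force: 30.0
```

```bash
python3 -c "
from h import *
st()"
```

```text
t 7.47 p [0.5683 0.0678 0.1535] yaw 44.07 z [ 0.003  -0.0014 -1.    ] q [-4.3 30.5 93.3 -0.1 56.  41.6] F [ 5.1 -2.7  0.7] M [-0.66 -1.03  0.04] open 0.531 grip 30.0
```

Request:
{"api": "step_arm", "payload": {"steps": [[0,0,0,0,0,0.07,1],[0,0,0,0,0,0.14,1],[0,0,0,0,0,0.21,1],[0,0,0,0,0,0.28,1],[0,0,0,0,0,0.28,1]]}}

```text
time_s: 7.88
position: [0.5685, 0.0677, 0.1535]
tcp_rot: [[0.853, 0.522, 0.003], [0.522, -0.853, -0.001], [0.002, 0.003, -1.0]]
force: [5.4, -3.2, 0.5]
opening: 0.531
grasp_force: 30.0
```

```bash
python3 -c "
from h import *
st()"
```

```text
t 7.88 p [0.5685 0.0677 0.1535] yaw 31.45 z [ 0.0032 -0.0015 -1.    ] q [-4.3 30.5 93.3 -0.1 56.  54.2] F [ 5.4 -3.2  0.5] M [-0.68 -0.98  0.  ] open 0.531 grip 30.0
```

Request:
{"api": "step_arm", "payload": {"steps": [[0,0,0,0,0,0.1,1],[0,0,0,0,0,0.2,1],[0,0,0,0,0,0.3,1],[0,0,0,0,0,0.4,1],[0,0,0,0,0,0.5,1],[0,0,0,0,0,0.6,1],[0,0,0,0,0,0.6,1]]}}

```text
time_s: 8.47
position: [0.5685, 0.0677, 0.1536]
tcp_rot: [[0.997, 0.077, 0.003], [0.077, -0.997, -0.001], [0.003, 0.002, -1.0]]
force: [5.4, -3.6, -0.2]
opening: 0.531
grasp_force: 30.0
```

```bash
python3 -c "
from h import *
st()"
```

```text
t 8.47 p [0.5685 0.0677 0.1536] yaw 4.4 z [ 0.0033 -0.0014 -1.    ] q [-4.3 30.5 93.3 -0.1 56.  81.3] F [ 5.4 -3.6 -0.2] M [-0.57 -0.95 -0.04] open 0.531 grip 30.0
```

Request:
{"api": "step_arm", "payload": {"steps": [[0.003,0.001,0,0,0,0,1],[0.003,0.001,0,0,0,0,1],[0.003,0.001,-0.005,0,0,0,1],[0.003,0.001,-0.01,0,0,0,1],[0.003,0.001,-0.015,0,0,0,1],[0.003,0.001,-0.015,0,0,0,1]]}}

```text
time_s: 8.97
position: [0.5668, 0.0683, 0.1571]
tcp_rot: [[0.997, 0.079, -0.003], [0.079, -0.997, 0.0], [-0.003, -0.0, -1.0]]
force: [1.2, -1.6, 1.3]
opening: 0.532
grasp_force: 30.0
```

```bash
python3 -c "
from h import *
st()"
```

```text
t 8.97 p [0.5668 0.0683 0.1571] yaw 4.55 z [-0.0028  0.     -1.    ] q [-4.3 30.2 93.1 -0.  56.9 81.1] F [ 1.2 -1.6  1.3] M [-0.37 -0.33  0.02] open 0.532 grip 30.0
```

Request:
{"api": "step_arm", "payload": {"steps": [[0,0,-0.02,0,0,0,1],[0,0,-0.04,0,0,0,1],[0,0,-0.06,0,0,0,1],[0,0,-0.08,0,0,0,1],[0,0,-0.08,0,0,0,1]]}}

```text
time_s: 9.38
position: [0.5676, 0.0691, 0.183]
tcp_rot: [[0.997, 0.08, 0.0], [0.08, -0.997, 0.001], [0.001, -0.001, -1.0]]
force: [0.1, -1.0, -3.6]
opening: 0.534
grasp_force: 30.0
```

```bash
python3 - <<'E'
from h import *
st()
s=capture("scene"); crop(s,180,100,130,100,6,"s4.png")
E
```

```text
t 9.38 p [0.5676 0.0691 0.183 ] yaw 4.57 z [ 5.e-04  7.e-04 -1.e+00] q [-4.3 28.3 91.7  0.  60.  81.1] F [ 0.1 -1.  -3.6] M [-0.   -0.06 -0.02] open 0.534 grip 30.0
```

View pics/s4.png

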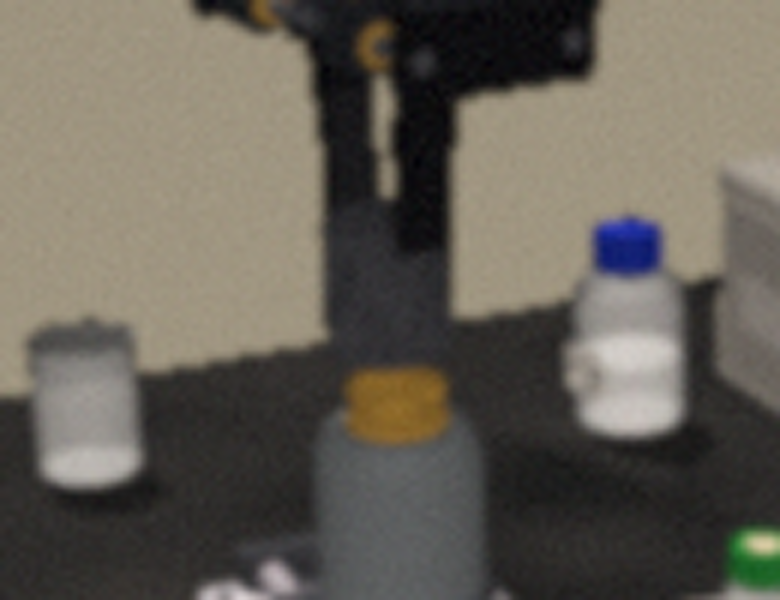

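The cap is lifting off: the brass neck shows at (398,400) under it, and the cap's weight reads about -3 N. I'll carry on to 8 cm.

Request:
{"api": "step_arm", "payload": {"steps": [[0,0,-0.03,0,0,0,1],[0,0,-0.06,0,0,0,1],[0,0,-0.09,0,0,0,1],[0,0,-0.12,0,0,0,1],[0,0,-0.15,0,0,0,1],[0,0,-0.163,0,0,0,1],[0,0,-0.163,0,0,0,1],[0,0,-0.163,0,0,0,1]]}}

```text
time_s: 10.1
position: [0.5679, 0.0685, 0.231]
tcp_rot: [[0.997, 0.079, 0.0], [0.079, -0.997, -0.0], [0.0, 0.0, -1.0]]
force: [-1.5, -0.2, -1.9]
opening: 0.534
grasp_force: 30.0
```

```bash
python3 - <<'E'
from h import *
st()
A=np.mean([capture("scene")["image"] for _ in range(6)],0)[:,:,::-1]
l=cv2.resize(A[80:220,180:300],None,fx=4,fy=4,interpolation=cv2.INTER_CUBIC)
B=np.mean([capture("top")["image"] for _ in range(6)],0)[:,:,::-1]
r=cv2.resize(B[180:225,160:235],(300,180),interpolation=cv2.INTER_CUBIC)
o=np.zeros((560,790,3)); o[:,:480]=l; o[:180,485:785]=r
z=cv2.resize(A[200:224,214:244],(300,240),interpolation=cv2.INTER_CUBIC); o[200:440,485:785]=z
cv2.imwrite("pics/fin.png",np.clip(o,0,255).astype(np.uint8))
E
```

```text
t 10.1 p [0.5679 0.0685 0.231 ] yaw 4.56 z [ 5.e-04 -0.e+00 -1.e+00] q [-4.3 24.9 88.7  0.  66.3 81.1] F [-1.5 -0.2 -1.9] M [-0.01 -0.03 -0.02] open 0.534 grip 30.0
```

View pics/fin.png

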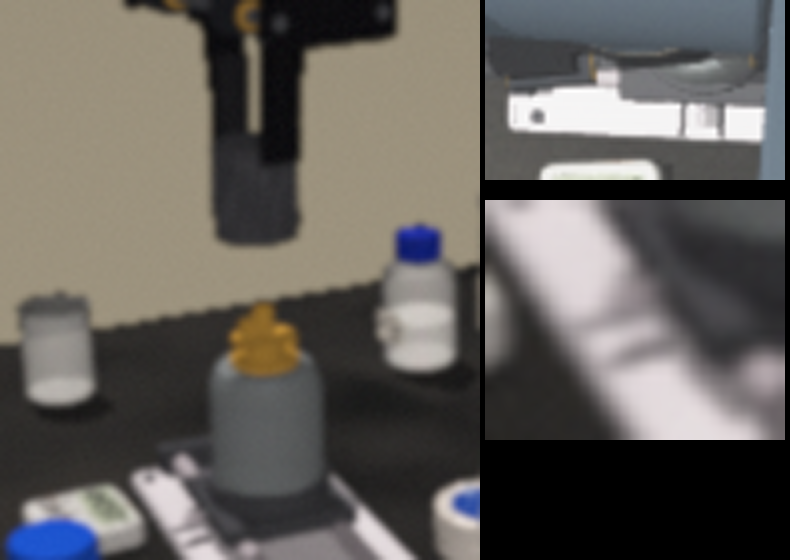

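The cap is held upright above the bare neck. The pointer at (703,115) stands midway between the lines at (685,115) and (723,115).

Request:
{"api": "step_arm", "payload": {"steps": [[0,0,-0.007,0,0,0,1],[0,0,-0.007,0,0,0,1],[0,0,-0.007,0,0,0,1],[0,0,-0.007,0,0,0,1]]}}

```text
time_s: 11.03
position: [0.5679, 0.0685, 0.2328]
tcp_rot: [[0.997, 0.08, 0.0], [0.08, -0.997, -0.0], [0.0, 0.0, -1.0]]
force: [0.6, 0.3, -2.0]
opening: 0.531
grasp_force: 30.0
```

```bash
python3 -c "
from h import *
st(); print(hand_in())"
```

```text
t 11.03 p [0.5679 0.0685 0.2328] yaw 4.56 z [ 2.e-04 -0.e+00 -1.e+00] q [-4.3 24.8 88.6  0.  66.6 81.1] F [ 0.6  0.3 -2. ] M [ 0.03  0.03 -0.  ] open 0.531 grip 30.0
the job is handed in; nothing more can be done
None
```

The job is handed in, with no verdict returned: the carriage pointer stands between the black lines, the cap came free turning clockwise (about 82°) on the first try, so counter-clockwise was never tried, and it is held upright about 8 cm above the neck.

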